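# One turn on the padding press

### The job

Lower the platen of the small blue padding press by one turn: with the fingertips, gently push the hand wheel round by its upright red handle, clockwise seen from above, through exactly one full turn, so that the handle stops where it started. Only push the handle, never pinch it between the fingers, and leave the other things on the desk where they are. Finish with the hand clear of the wheel.

Things in the scene. Friction and masses are not known exactly. Their poses are not given: they have to be found in the camera images.
- press: the padding press, fixed to the desk: blue base plate 190 x 230 mm, two steel columns, blue crosshead with its top 153 mm above the desk, sheets of paper on the bed under an aluminium platen. Origin at the centre of its underside on the desk; z is up. The wheel's axis is the vertical line through the origin. Nothing in the press stands higher than the wheel's rim except the wheel's hub, the screw on its axis (radius 8 mm, top about 212 mm above the desk) and the red handle
- wheel_centre (a point): centre of the wheel, on its vertical axis, in the plane of the rim, 178 mm above the desk. The black rim has a centre-line radius of 75 mm and is 16 mm thick (top 186 mm above the desk); three steel spokes; hub radius 22 mm, top 190 mm above the desk
- handle (a point): middle of the upright red handle on the wheel's rim, on the handle's own axis, 75 mm from the wheel's axis and 217 mm above the desk. The handle is a round upright grip 26 mm in diameter, its red part from 190 to 244 mm above the desk; below that a steel ferrule 24 mm in diameter. The handle is fixed to the wheel and travels with it
- wheel (a joint): turning angle of the hand wheel in rad, growing clockwise as seen from above; the value at the start varies between -2.4 and 2.4; one turn is 6.283. At 0 the handle lies on the press's own -x side of the axis. Turning takes about 2 N at the handle; friction holds the wheel where it is left, no spring and no stop within reach. Each clockwise turn lowers the platen by 6 mm
- glue_bottle: loose white glue bottle with a spout, 31 mm across, 125 mm tall, standing to the left of the press; origin at its underside. Bystander
- red_cap: loose red plastic cap 73 mm across, 64 mm tall, in front of and to the right of the press; origin at its underside. Bystander
- stamp: loose wooden stamp, 34 mm across, 73 mm tall, upright between the press and the stack of ledgers on the right; origin at its underside. Bystander
- binder_clip0: loose black binder clip 53 x 32 x 14 mm lying just to the right of the press; origin at its underside. Bystander
- marker: loose blue and white marker 135 mm long, 17 mm thick, lying on the left of the desk; origin at its underside. Bystander

How it is judged:
By the outcome, as a careful person would: the job done as asked, in the order asked, and still so for the second after the job is handed in, with the robot touching nothing.
It also fails if it takes over 51 s, if anything falls off the work surface, if the arm or the gripper's body presses on something with over 40 N, if the wrist force passes 120 N, or if a joint passes its speed limit or range.

### The arm

A 6-joint arm with a two-finger parallel gripper is mounted at the origin on a cart in front of the work surface, level with it; the furniture and walls round the work are solid. World frame = base frame: x ahead of the robot, y to its left, z up, the work surface at z = 0. Lengths are in mm, angles in rad, forces in N, time in s.
With the tool pointing down it reaches from about 300 to 775 mm from the base axis. Payload 14.6 kg.
Tool frame: the origin (TCP) lies on the centre line of the jaws, within the pads' length; the fingertips stand 19 mm ahead of it and the grasp point (between the pads) is the TCP (bot.tip_reach is the distance from the TCP to the fingertips, in mm); y points along the fingers, x is the direction in which the jaws open and shut, and the axes are right-handed (so a half turn about y gives the same grasp; the last joint's range is limited). The gripper opens to 85 mm and grips with 20 to 120 N. Pads are 22 mm wide; open, the fingers measure 114 mm over their backs; the gripper's body (76 mm by 85 mm) begins 54 mm behind the grasp point. The pads swing forward as they close: fully open they stand 13 mm farther back than shut.
Start: joints at [-1.23, 0.3, 1.521, -0, 1.321, -0.067], TCP at [218.117, -504.891, 250.281] pointing down, gripper open.
Joint ranges: [-3.03, 3.03], [-0.79, 2.21], [0.23, 2.52], [-1.04, 4.18], [0, 3.07], [-2.55, 2.55]. Speed limits (rad/s): [2.22, 2.22, 2.57, 3.14, 3.14, 3.14].

### API

Orientations are given as a unit quaternion [w, x, y, z].
In Python, from rig import bot gives the robot as it stands. Calls block until the motion is done:
- bot.move_to(position, orientation): joint-space move of the TCP to a pose.
- bot.servo_line(position, attitude=None, speed=150, until_force=None): straight line of the TCP; attitude=None keeps the orientation; speed is the mean speed in mm/s. With until_force (N) it stops when the force on the tool has changed by that much, and returns True; else False.
- bot.move_joints(angles): joint-space move.
- bot.move_gripper(opening, grip_force=None): finger opening in mm; grip_force is the grip in N (None keeps the last); returns when the fingers have stopped.
- bot.dwell(seconds).
- bot.ik(position, orientation): joint angles nearest the present ones, or None.
- bot.read_state(): the state.
- bot.read_camera(name): name is "side" or "top" or "wrist"; returns a dict with "image" (400x640x3 uint8, blue, green, red), "depth" (400x640 float32, mm along the optical axis (not along the pixel's ray), 0 where there is no reading), "fovy" (degrees; the focal length in pixels is half the picture's height over the tangent of half this angle, whatever the lens; pixels are square), "cx", "cy" (the principal point, pixels), "eye" and "attitude" of the camera in the world; the wrist camera has in their place "mount" (4x4, takes a point from camera to tool coordinates, whose origin is the TCP and whose axes are the tool frame's). Camera axes: x right, y down, z forward; pixel columns grow to the right and rows downward; lengths in mm; the calibration is good to about 2 mm. A picture is of the moment at which its call begins: read the wrist's pose just before it.
A pose or a line that the arm cannot do raises bot.MotionError and nothing moves.
- bot.finish_job(): hands the job in, once; it reports no verdict.
The state is a dict: "clock": time; "joint_positions": joint angles; "qvel": joint speeds; "effort": joint torques, N m; "ee_pos": TCP position; "tool_rot": TCP orientation; "ft_force": force on the tool from outside, world axes, zero at the start; "moment": the same for the moment, N m; "grip_width": finger opening in mm.
Only numpy, scipy, OpenCV 4.12 (cv2) and the standard library are available. Lean on these libraries where they do the work, as an engineer would, in place of code of your own. Each camera call takes 0.05 s, during which the arm holds its last target.

## Working session

There is one attempt and no reset: what is moved stays moved. The work goes in short steps, each a Python script; the robot and the scene stay as the last script left them, time stands still between calls to the robot, and variables do not carry over. Pictures are saved under pics/ and viewed, and the job is handed in when it is done.

```bash
ls; mkdir -p pics
python3 - <<'E'
from rig import bot
import cv2,numpy as np
print(bot.read_state(),bot.tip_reach)
for n in("side","top","wrist"):
    c=bot.read_camera(n); cv2.imwrite(f"pics/{n}0.png",c["image"]); np.savez(f"pics/{n}0.npz",**c)
    print(n,{k:v for k,v in c.items() if k not in("image","depth")})
E
```

```text
pics
{'clock': 0.0, 'joint_positions': array([-1.22956167e+00,  3.00527004e-01,  1.52161701e+00, -5.06976818e-06,
        1.32072632e+00, -6.66015841e-02]), 'qvel': array([ 1.55936106e-04, -1.12296883e-03,  4.02144564e-04, -1.77974753e-04,
       -3.66895863e-04, -8.29897885e-05]), 'effort': array([-3.26533147e-03, -5.43504739e+01, -3.61799669e+01, -2.42267670e-04,
        4.00073433e-03, -1.25830346e-05]), 'ee_pos': array([ 218.0617903 , -504.67511251,  249.67544477]), 'tool_rot': array([ 0.59116566, -0.59062305,  0.38874715, -0.38802478]), 'ft_force': array([-0.49222196,  0.0516148 , -0.72813089]), 'moment': array([ 0.01190239, -0.02186297, -0.01478601]), 'grip_width': 85.57789791013968} 19.0
side {'fovy': 48.81949281245582, 'cx': 315.347505586808, 'cy': 199.10721146112007, 'eye': array([ 19.86447377, 784.57845991, 929.00012987]), 'attitude': array([ 0.12157164, -0.28399666,  0.86639355, -0.39233716])}
top {'fovy': 57.20040078525538, 'cx': 320.43102326057414, 'cy': 204.03078893707305, 'eye': array([ 334.95076048,   66.40594866, 1161.76733571]), 'attitude': array([-0.07131392,  0.70794949, -0.70001025,  0.06088921])}
wrist {'fovy': 61.57711251719771, 'cx': 316.7392856782747, 'cy': 195.39886483963662, 'mount': array([[ 9.99999705e-01, -3.18129949e-04, -6.98461040e-04,
         1.16082295e+00],
       [ 5.61310500e-04, -3.17508603e-01,  9.48255225e-01,
        -1.25120469e+02],
       [-5.23435775e-04, -9.48255338e-01, -3.17508331e-01,
         8.17200566e+01],
       [ 0.00000000e+00,  0.00000000e+00,  0.00000000e+00,
         1.00000000e+00]])}
```

View pics/top0.png

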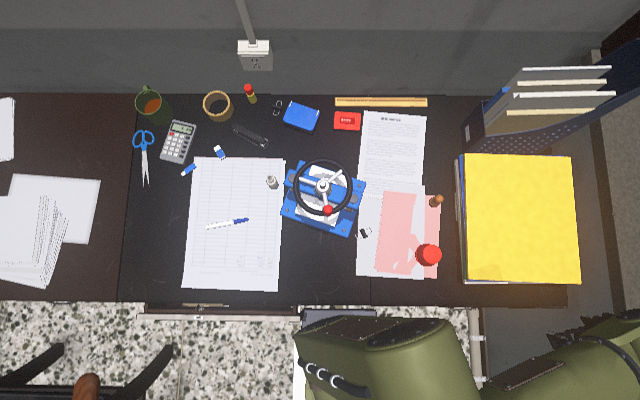

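View pics/side0.png

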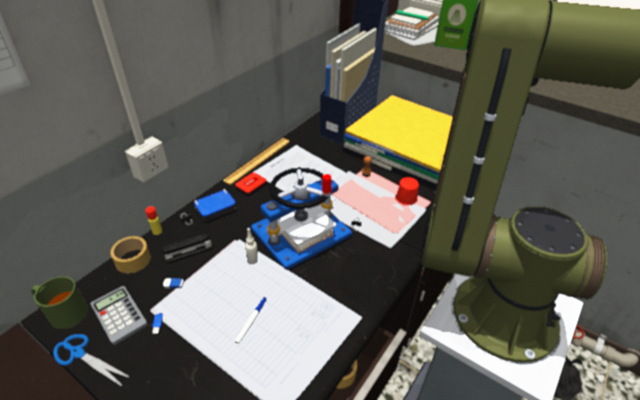

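The top view shows the wheel at about (322,187) with the red handle at about (327,210), on the robot's side. The cap is at (428,254), the stamp at (437,200), the clip at (364,233) and the bottle at (271,182). Next I'll measure these from depth.

```bash
cat > h.py <<'E'
import numpy as np,cv2
from scipy.spatial.transform import Rotation as R
from scipy.optimize import least_squares
def cloud(c):
    f=200/np.tan(np.radians(float(c["fovy"]))/2); d=c["depth"]
    v,u=np.mgrid[0:400,0:640]
    p=np.stack([(u-c["cx"])/f*d,(v-c["cy"])/f*d,d],-1)
    q=c["attitude"]; P=R.from_quat(q,scalar_first=True).apply(p.reshape(-1,3))+c["eye"]
    P=P.reshape(400,640,3); P[d==0]=np.nan; return P
def circ(p,r):
    return least_squares(lambda s:np.hypot(*(p-s).T)-r,p.mean(0),loss="soft_l1",f_scale=2).x
def measure(c):
    P=cloud(c); im=c["image"].astype(int); b,g,r=im[...,0],im[...,1],im[...,2]
    red=(r>110)&(g<70)&(b<70)
    near=(abs(P[...,0]-420)<200)&(abs(P[...,1]-60)<150)
    h=P[red&near&(P[...,2]>190)&(P[...,2]<260)]
    ring=P[(im.max(2)<70)&near&(P[...,2]>165)&(P[...,2]<198)]
    return P,h,ring
E
python3 - <<'E'
from h import *
for n in("top","side"):
    c=dict(np.load(f"pics/{n}0.npz")); P,h,ring=measure(c)
    print(n,len(h),np.round([h.mean(0),h.max(0),h.min(0)],1),len(ring))
    rc=np.nanmedian(ring,0); ce=circ(ring[:,:2],75); print("ring z",rc[2],np.percentile(ring[:,2],[5,95]),ce, np.std(np.hypot(*(ring[:,:2]-ce).T)))
    top=h[h[:,2]>240]; print("handle top",len(top),top.mean(0) if len(top) else 0)
    if len(h): print("circ13",circ(h[:,:2],13))
    print("table",np.nanmedian(P[230:260,270:280] if n=="top" else P[330:350,300:320],axis=(0,1)))
    if n=="top":
        for k,(u,v) in dict(cap=(428,254),stamp=(437,200),clip=(364,233),bottle=(271,182),ledger=(520,220),redbox=(347,120)).items(): print(k,np.round(P[v,u]))
    m=c["image"][130:280,240:460] if n=="top" else c["image"][150:280,220:420]
    cv2.imwrite(f"pics/{n}crop.png",cv2.resize(m,None,fx=3.6,fy=3.6,interpolation=cv2.INTER_CUBIC))
E
```

```text
top 36 [[491.7  61.7 236.9]
 [504.   74.4 245.7]
 [483.9  51.4 215.1]] 66
ring z 184.59682063001856 [181.26856859 188.541891  ] [566.77715805  82.56666313] 64.80008866037126
handle top 17 [493.86301893  61.38805712 242.12700016]
circ13 [497.35915388  63.29087753]
table [423.14449334 228.30837274   1.9988633 ]
cap [ 396. -236.   65.]
stamp [ 558. -269.   69.]
clip [461. -53.  17.]
bottle [606. 235.  82.]
ledger [ 497. -505.   84.]
redbox [835.   0.  19.]
side 149 [[494.1  70.  222.9]
 [507.7  77.3 245.2]
 [485.5  55.2 193.7]] 409
ring z 183.12142491001475 [176.86358844 186.78565314] [569.27012726  81.17295817] 19.959201674059052
handle top 28 [496.3740195   65.56585862 241.76024072]
circ13 [498.48272335  60.72936511]
table [347.70439749 337.70474661   0.46418113]
```

View pics/topcrop.png

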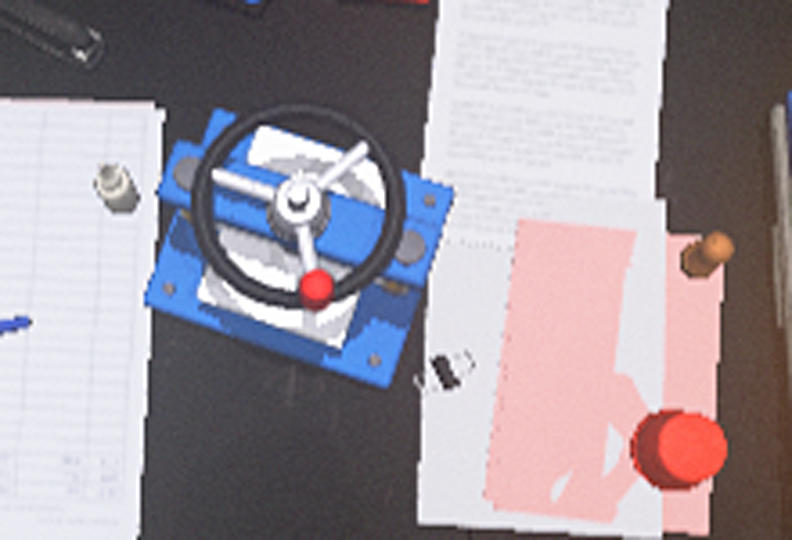

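The wheel centre is at about (569,81) and the handle at about (497,63), which gives a radius of 74 mm against the stated 75. Next I'll check the wrist range for pushing with the flat side of the closed fingers, ±z face.

```bash
cat >> h.py <<'E'
def quat(psi):  # tool down, tool z at world yaw psi
    z=np.array([np.cos(psi),np.sin(psi),0]); y=np.array([0,0,-1.]); x=np.cross(y,z)
    return R.from_matrix(np.stack([x,y,z],1)).as_quat(scalar_first=True)
E
python3 - <<'E'
from h import *
from rig import bot
c=np.array([569,81.])
for ph in range(-166,-166-361,-30):
    a=np.radians(ph); e=np.array([np.cos(a),np.sin(a)]); t=np.array([e[1],-e[0]])
    p=c+75*e-24*t
    o=[]
    for s in(0,np.pi):
        j=bot.ik([*p,219],quat(a-np.pi/2+s)); o.append(None if j is None else np.round(j,2).tolist())
    print(ph,o)
# ray-plane check from picked pixels
for n,u,v,z in(("top",322.9,187.2,178),("top",240+316/3.6,130+286/3.6,240)):
    d=dict(np.load("pics/top0.npz")); f=200/np.tan(np.radians(d["fovy"])/2)
    r=R.from_quat(d["attitude"],scalar_first=True).apply([(u-d["cx"])/f,(v-d["cy"])/f,1]); print(d["eye"]+r*(z-d["eye"][2])/r[2])
E
```

```text
-166 [[0.01, 0.23, 1.69, -0.0, 1.23, -0.24], None]
-196 [[0.09, 0.21, 1.71, -0.0, 1.22, 0.36], None]
-226 [[0.16, 0.25, 1.66, -0.0, 1.23, 0.96], [0.16, 0.25, 1.66, 0.0, 1.23, -2.18]]
-256 [[0.21, 0.32, 1.57, -0.0, 1.25, 1.53], [0.21, 0.32, 1.57, -0.0, 1.25, -1.61]]
-286 [[0.21, 0.41, 1.44, -0.0, 1.29, 2.06], [0.21, 0.41, 1.44, -0.0, 1.29, -1.08]]
-316 [None, [0.18, 0.49, 1.33, -0.0, 1.32, -0.58]]
-346 [None, [0.13, 0.54, 1.25, -0.0, 1.35, -0.11]]
-376 [None, [0.07, 0.56, 1.23, -0.0, 1.35, 0.35]]
-406 [[0.01, 0.53, 1.28, 0.0, 1.34, -2.33], [0.01, 0.53, 1.28, -0.0, 1.34, 0.81]]
-436 [[-0.04, 0.46, 1.38, -0.0, 1.31, -1.85], [-0.04, 0.46, 1.38, -0.0, 1.31, 1.29]]
-466 [[-0.06, 0.37, 1.5, -0.0, 1.27, -1.35], [-0.06, 0.37, 1.5, -0.0, 1.27, 1.79]]
-496 [[-0.05, 0.29, 1.61, -0.0, 1.24, -0.81], [-0.05, 0.29, 1.61, 0.0, 1.24, 2.33]]
-526 [[0.01, 0.23, 1.69, -0.0, 1.23, -0.24], None]
[568.49493934  75.94832881 178.        ]
[495.65665134  62.25084949 240.        ]
```

Run:
```python
from h import *
from rig import bot
bot.move_to([569,15,420],quat(np.radians(104)))
bot.move_gripper(0,20)
s=bot.read_state(); c=bot.read_camera("wrist")
cv2.imwrite("pics/w1.png",c["image"]); np.savez("pics/w1.npz",**c,p=s["ee_pos"],q=s["tool_rot"])
t=bot.read_camera("top"); cv2.imwrite("pics/t1.png",t["image"]); np.savez("pics/t1.npz",**t)
print(s["clock"],s["ee_pos"],s["grip_width"],s["ft_force"],s["joint_positions"])
```

```text
3.2333 [569.00245427  15.01043126 419.98810179] 0.6399545116697672 [0.69097405 0.36321091 0.32410307] [-3.79625144e-02  2.84346822e-01  1.15652653e+00 -2.14728482e-05
  1.70074408e+00 -2.82342124e-01]
```

View pics/w1.png

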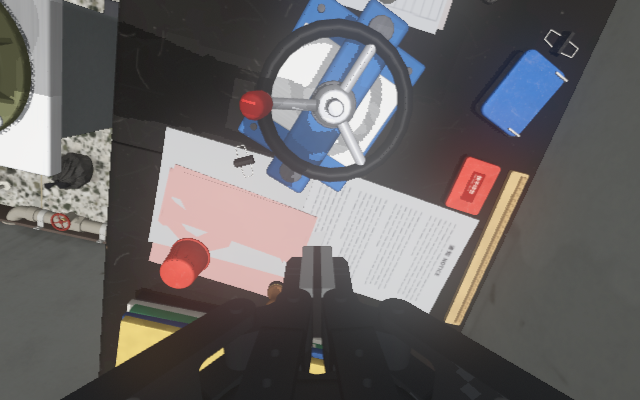

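The wrist view shows the whole wheel: rim centre at about (334,100) and handle cap at (254,104). The closed fingertips are at (317,248). I'll fit the circle from this depth picture.

```bash
cat >> h.py <<'E'
def wcloud(c,p,q):
    f=200/np.tan(np.radians(float(c["fovy"]))/2); d=c["depth"]
    v,u=np.mgrid[0:400,0:640]
    X=np.stack([(u-c["cx"])/f*d,(v-c["cy"])/f*d,d],-1).reshape(-1,3)
    M=c["mount"]; X=X@M[:3,:3].T+M[:3,3]
    P=R.from_quat(q,scalar_first=True).apply(X)+p; P=P.reshape(400,640,3); P[d==0]=np.nan; return P
def wray(c,p,q,u,v,z):
    f=200/np.tan(np.radians(float(c["fovy"]))/2); M=c["mount"]; r=R.from_quat(q,scalar_first=True)
    e=r.apply(M[:3,3])+p; d=r.apply(M[:3,:3]@[(u-c["cx"])/f,(v-c["cy"])/f,1]); return e+d*(z-e[2])/d[2]
E
python3 - <<'E'
from h import *
c=dict(np.load("pics/w1.npz")); p,q=c["p"],c["q"]; P=wcloud(c,p,q); im=c["image"].astype(int)
v,u=np.mgrid[0:400,0:640]; w=(u>235)&(u<430)&(v<200)
ring=P[w&(im.max(2)<75)&(P[...,2]>172)&(P[...,2]<192)]
ce=circ(ring[:,:2],75); rr=np.hypot(*(ring[:,:2]-ce).T); print("n",len(ring),"zmax",np.percentile(ring[:,2],[50,95]),"centre",ce,np.percentile(rr,[5,50,95]))
free=least_squares(lambda s:np.hypot(*(ring[:,:2]-s[:2]).T)-s[2],[569,80,75],loss="soft_l1",f_scale=2).x; print(free)
red=w&(im[...,2]>90)&(im[...,1]<70)&(im[...,0]<70)&(P[...,2]>195)
h=P[red]; top=h[h[:,2]>240]; print(len(h),h[:,2].max(),"top",top.mean(0),(top.max(0)+top.min(0))/2,np.ptp(top,axis=0))
hc=(top.max(0)+top.min(0))[:2]/2-ce; print("r",np.hypot(*hc),"phi",np.degrees(np.arctan2(hc[1],hc[0])))
print("hub px on z=200",wray(c,p,q,335,106,212))
print("tips",wray(c,p,q,301,248,401),wray(c,p,q,331,248,401))
cv2.imwrite("pics/w1c.png",cv2.resize(c["image"][10:190,225:435],None,fx=3.3,fy=3.3,interpolation=cv2.INTER_CUBIC))
cv2.imwrite("pics/w1d.png",cv2.resize(c["image"][220:360,220:420],None,fx=4,fy=4,interpolation=cv2.INTER_CUBIC))
E
```

```text
n 1244 zmax [186.00260552 188.12540874] centre [572.03678259  80.35106092] [66.79955926 75.32707556 82.09886298]
[577.38544362  80.65824191  79.70217756]
720 247.0104507904679 top [499.40398973  61.1334367  243.68061888] [498.70542992  61.13924256 243.52763538] [22.55536397 22.17880405  6.96563082]
r 75.80620851334501 phi -165.31922876202015
hub px on z=200 [571.75185331  77.28408957 212.        ]
tips [560.48124641  18.93328113 401.        ] [574.38726616  22.39470796 401.        ]
```

View pics/w1c.png

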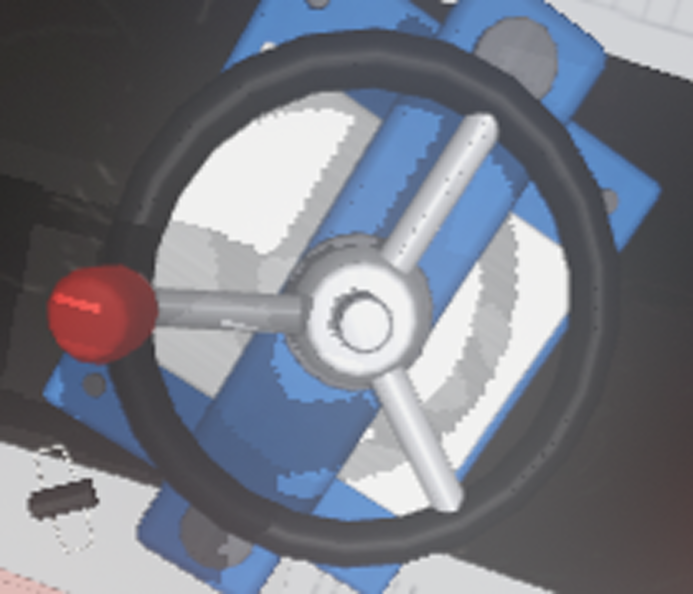

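View pics/w1d.png

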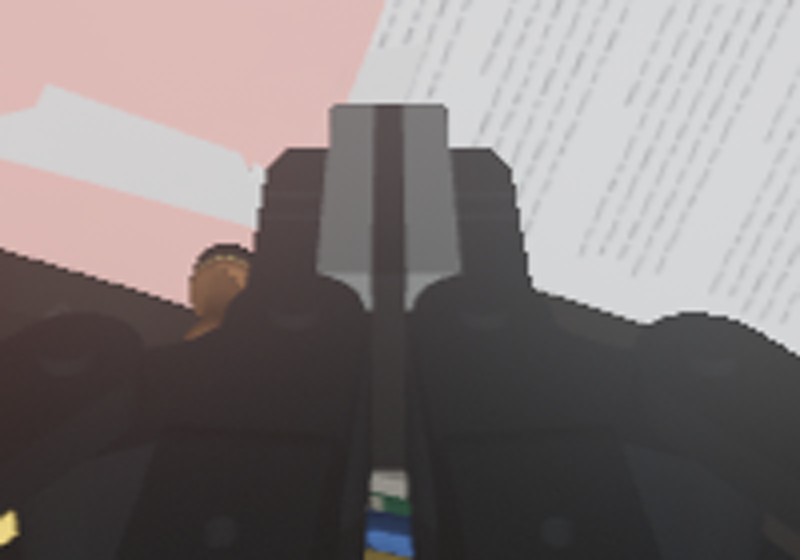

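Run:
```python
from h import *
c=dict(np.load("pics/w1.npz")); p,q=c["p"],c["q"]; P=wcloud(c,p,q)
L=R.from_quat(q,scalar_first=True).inv().apply((P-p).reshape(-1,3)).reshape(400,640,3)
for v in range(244,300,5): print(v,[np.round(L[v,u],0).tolist() for u in(295,308,317,326,340)])
```

```text
244 [[-39.0, 418.0, -193.0], [-16.0, 417.0, -192.0], [0.0, 416.0, -192.0], [17.0, 417.0, -193.0], [42.0, 417.0, -193.0]]
249 [[-39.0, 417.0, -202.0], [-4.0, 10.0, 10.0], [0.0, 10.0, 10.0], [4.0, 10.0, 10.0], [42.0, 417.0, -202.0]]
254 [[-39.0, 417.0, -212.0], [-4.0, 5.0, 10.0], [0.0, 6.0, 10.0], [4.0, 6.0, 10.0], [42.0, 418.0, -213.0]]
259 [[-10.0, 8.0, 6.0], [-4.0, 1.0, 10.0], [0.0, 2.0, 9.0], [4.0, 2.0, 10.0], [11.0, 8.0, 6.0]]
264 [[-9.0, 5.0, 6.0], [-3.0, -3.0, 10.0], [0.0, -2.0, 10.0], [4.0, -2.0, 10.0], [10.0, 4.0, 6.0]]
269 [[-9.0, 1.0, 5.0], [-3.0, -6.0, 9.0], [0.0, -7.0, 10.0], [4.0, -6.0, 9.0], [10.0, 0.0, 6.0]]
274 [[-9.0, -4.0, 6.0], [-3.0, -10.0, 9.0], [0.0, -11.0, 10.0], [4.0, -10.0, 9.0], [10.0, -3.0, 5.0]]
279 [[-9.0, -8.0, 6.0], [-3.0, -15.0, 10.0], [0.0, -15.0, 10.0], [4.0, -14.0, 10.0], [10.0, -8.0, 6.0]]
284 [[-8.0, -11.0, 6.0], [-3.0, -16.0, 9.0], [0.0, -18.0, 10.0], [4.0, -18.0, 10.0], [9.0, -11.0, 5.0]]
289 [[-7.0, -23.0, 12.0], [nan, nan, nan], [0.0, -20.0, 9.0], [4.0, -20.0, 10.0], [8.0, -23.0, 11.0]]
294 [[-7.0, -27.0, 12.0], [-3.0, -26.0, 11.0], [0.0, -21.0, 8.0], [3.0, -25.0, 11.0], [8.0, -27.0, 12.0]]
299 [[-7.0, -29.0, 12.0], [-3.0, -28.0, 11.0], [0.0, -20.0, 5.0], [3.0, -28.0, 11.0], [8.0, -30.0, 12.0]]
```

Run:
```python
from h import *
c=dict(np.load("pics/w1.npz")); p,q=c["p"],c["q"]
W=lambda u,v,z:wray(c,p,q,u,v,z)[:2]
C=lambda u,v:(225+u/3.3,10+v/3.3)
T,B,Rr,Lf=[W(*C(*a),178) for a in((365,30),(375,566),(620,290),(105,290))]
print(T,B,Rr,Lf,"TB",(T+B)/2,np.hypot(*(T-B))/2,"LR",(Rr+Lf)/2,np.hypot(*(Rr-Lf))/2)
T,B,Rr=[W(*C(*a),178) for a in((360,88),(365,520),(570,290))];print("inner",(T+B)/2,np.hypot(*(T-B))/2,Rr)
print("screw top",W(*C(365,322),212),"hub top",W(*C(362,315),190))
print("handle top",W(*C(90,310),244),"edges",W(*C(48,310),244))
```

```text
[553.26096154 155.55965101] [599.47753531  -3.69373079] [651.29177241 103.40931229] [492.11313677  63.80352878] TB [576.36924843  75.93296011] 82.91201858792081 LR [571.70245459  83.60642054] 82.01593767204905
inner [573.89133469  75.60925689] 66.8968922003596 [635.83879155  99.564403  ]
screw top [572.69674246  76.00646841] hub top [572.76220237  76.68079771]
handle top [499.59893339  63.16698668] edges [488.89128096  60.50274048]
```

The two cameras agree on the handle angle, -169.4° (wrist -169.6°, top -169.4°). They put the centre at (572.7,76) and (568.5,76), so I'll use (571,76). The pads' push face is at z=+10 to 11 and ±7 mm wide, with a thicker finger part above y=-22, so I'll run with the TCP at z=224. First comes segment 1.

```bash
cat >> h.py <<'E'
C0=np.array([571,76.]); PHI0=-169.4; Z=224.
def pose(ph,D=24.,flip=False,z=Z,rad=75.):
    a=np.radians(ph); e=np.array([np.cos(a),np.sin(a)]); t=np.array([e[1],-e[0]])
    return np.array([*(C0+rad*e-D*t),z]),quat(a-np.pi/2+(np.pi if flip else 0))
def arc(bot,a,b,flip=False,speed=50,step=12):
    n=max(1,int(np.ceil(abs(b-a)/step)))
    for ph in np.linspace(a,b,n+1)[1:]:
        p,q=pose(ph,flip=flip); bot.servo_line(p,q,speed)
        s=bot.read_state(); f=s["ft_force"]; print(round(ph,1),"F",np.round(f,1),"err",np.round(s["ee_pos"]-p,1),"t",round(s["clock"],2))
        if np.linalg.norm(f)>15: print("STOP force"); return False
    return True
def snap(bot,name,tag):
    s=bot.read_state(); c=bot.read_camera(name); cv2.imwrite(f"pics/{tag}.png",c["image"]); np.savez(f"pics/{tag}.npz",**c,p=s["ee_pos"],q=s["tool_rot"])
E
python3 - <<'E'
from h import *
from rig import bot
p,q=pose(PHI0,34,z=300); bot.move_to(p,q)
p,q=pose(PHI0,34); bot.servo_line(p,q,100)
print(bot.read_state()["ft_force"],bot.read_state()["clock"]); snap(bot,"wrist","w2")
p,q=pose(PHI0,24); bot.servo_line(p,q,30); print(bot.read_state()["ft_force"])
if arc(bot,PHI0,PHI0-24,speed=40): snap(bot,"wrist","w3")
E
```

```text
[-0.74625126  0.0374101   0.28945298] 4.85
[ 0.50783456  0.32085812 -0.49851393]
-181.4 F [-0.7  0.6  0.8] err [ 0.  -0.1 -0. ] t 5.94
-193.4 F [ 0.1 -1.1 -0. ] err [ 0.  -0.1 -0. ] t 6.5
```

```bash
python3 -c "
import cv2;cv2.imwrite('pics/w23.png',cv2.resize(cv2.hconcat([cv2.imread('pics/w2.png'),cv2.imread('pics/w3.png')]),(800,250)))"
```

```text
(no output)
```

View pics/w3.png

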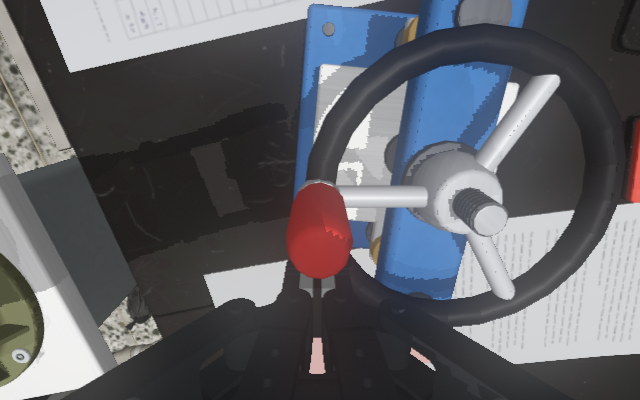

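View pics/w2.png

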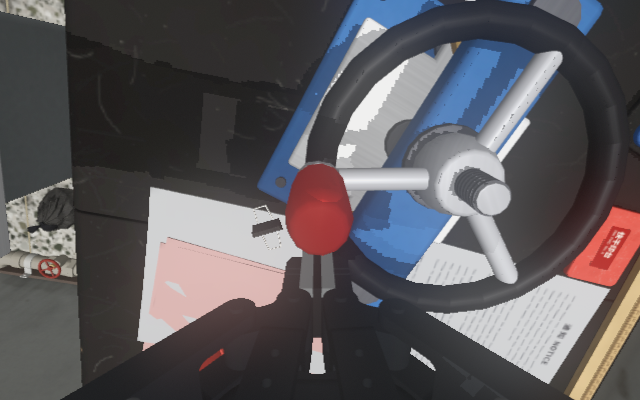

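In w2 the handle (318,225) sits centred in front of the fingers (317). In w3 the fingers are against it (318,245) and the wheel has turned. I'll carry on to the end of segment 1, back off, and swap faces.

Run:
```python
from h import *
from rig import bot
ok=arc(bot,PHI0-24,-285,speed=55)
if ok:
    snap(bot,"wrist","w4")
    p,q=pose(-285,34); bot.servo_line(p,q,80)
    p,q=pose(-285,34,z=310); bot.servo_line(p,q,150)
    snap(bot,"wrist","w5")
    p,q=pose(-285,34,flip=True,z=310); bot.move_to(p,q)
    print(bot.read_state()["clock"],bot.read_state()["joint_positions"])
```

```text
-204.8 F [0.7 0.  0. ] err [ 0.  -0.1 -0. ] t 6.98
-216.3 F [-0.  -0.3 -0.2] err [ 0.  -0.2 -0. ] t 7.42
-227.8 F [ 0.4  0.2 -0. ] err [-0.  -0.3 -0. ] t 7.85
-239.2 F [ 0.2  0.5 -1. ] err [-0.1 -0.3 -0. ] t 8.28
-250.6 F [ 0.7 -0.6  1.1] err [-0.2 -0.3 -0. ] t 8.72
-262.1 F [-1.2 -1.3 -0.2] err [-0.2 -0.2 -0. ] t 9.15
-273.6 F [ 0.3 -0.1 -0.3] err [-0.2 -0.2 -0. ] t 9.58
-285.0 F [-0.1  1.1  0.2] err [-0.3 -0.1 -0. ] t 10.02
13.7667 [ 2.11677716e-01  3.29530732e-01  1.34458391e+00  9.03357885e-06
  1.46754298e+00 -1.09687106e+00]
```

View pics/w5.png

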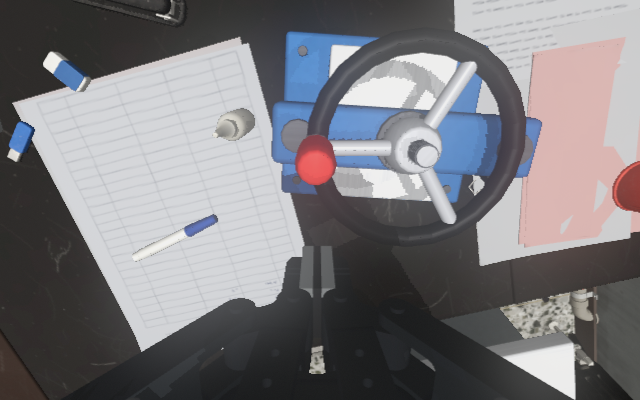

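In w5 the wheel followed: the handle at (316,158) is in line with the fingers (317), and the bottle and marker are untouched. Next is segment 2 with the opposite face.

Run:
```python
from h import *
from rig import bot
c=dict(np.load("pics/w5.npz")); hp=wray(c,c["p"],c["q"],316,155,244)[:2]-C0; print(np.hypot(*hp),np.degrees(np.arctan2(hp[1],hp[0]))-360)
p,q=pose(-285,34,flip=True); bot.servo_line(p,q,110)
p,q=pose(-285,24,flip=True); bot.servo_line(p,q,40)
ok=arc(bot,-285,-480,speed=55,flip=True)
if ok:
    snap(bot,"wrist","w6"); 
    p,q=pose(-480,34,flip=True); bot.servo_line(p,q,80)
    p,q=pose(-480,34,z=310,flip=True); bot.servo_line(p,q,150)
    p,q=pose(-480,34,z=310); bot.move_to(p,q)
    snap(bot,"wrist","w7")
    print(bot.read_state()["clock"])
```

```text
75.008492486429 -291.86541549839615
-296.5 F [0.3 0.4 0.3] err [-0.1  0.  -0.1] t 15.53
-307.9 F [-0.1 -0.3 -0.4] err [-0.2 -0.  -0. ] t 15.97
-319.4 F [-0.5  0.5 -0.2] err [-0.3  0.   0. ] t 16.4
-330.9 F [ 0.4  0.1 -0.3] err [-0.3  0.1 -0. ] t 16.83
-342.4 F [-0.3  0.3 -0.7] err [-0.2  0.2  0. ] t 17.27
-353.8 F [-0.4 -0.4  0.5] err [-0.2  0.2  0. ] t 17.7
-365.3 F [-0.5  0.7 -0.3] err [-0.1  0.3  0. ] t 18.13
-376.8 F [ 0.2  0.9 -0.1] err [-0.1  0.3  0. ] t 18.57
-388.2 F [-0.2  0.4 -0.1] err [-0.   0.3  0. ] t 19.0
-399.7 F [0.6 0.  0.7] err [0.  0.3 0.1] t 19.43
-411.2 F [ 0.1  0.4 -0.2] err [0.1 0.3 0.1] t 19.87
-422.6 F [ 0.2  0.1 -0.5] err [0.2 0.3 0.1] t 20.3
-434.1 F [ 0.5  0.  -0.1] err [0.2 0.2 0. ] t 20.73
-445.6 F [ 1.  -1.2 -1.2] err [0.2 0.2 0. ] t 21.17
-457.1 F [ 0.1  0.2 -0.4] err [0.3 0.1 0.1] t 21.6
-468.5 F [ 0.2 -0.1 -0.2] err [0.3 0.1 0.1] t 22.03
-480.0 F [ 1.1 -0.4  0.3] err [0.3 0.  0. ] t 22.47
26.2167
```

View pics/w7.png

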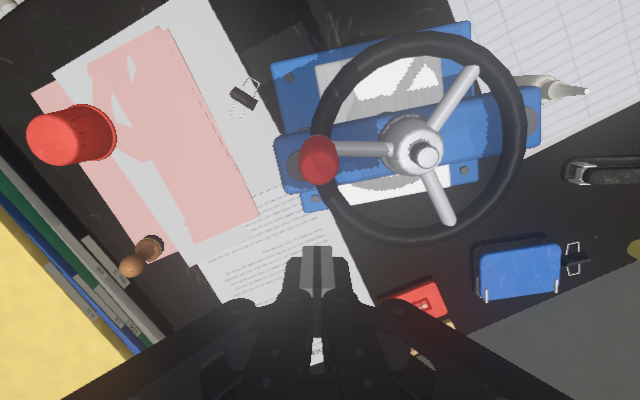

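The handle (318,158) is nearly a full turn round. It sat about 7° ahead of the commanded angle after segment 1, either from coasting or from a pick bias. So I'll push slowly to a deliberately short angle, then compare from the exact w1 viewpoint.

Run:
```python
from h import *
from rig import bot
p,q=pose(-480,34); bot.servo_line(p,q,110)
p,q=pose(-480,25); bot.servo_line(p,q,30)
arc(bot,-480,-510,speed=40,step=10)
arc(bot,-510,-518,speed=15,step=8)
p,q=pose(-518,32); bot.servo_line(p,q,60)
p,q=pose(-518,32,z=300); bot.servo_line(p,q,150)
bot.move_to([569,15,420],quat(np.radians(104))); bot.dwell(0.2)
snap(bot,"wrist","w8"); print(bot.read_state()["clock"],bot.read_state()["ee_pos"])
o=[]
for n in("w1","w8"):
    c=dict(np.load(f"pics/{n}.npz")); im=c["image"].astype(int)
    v,u=np.mgrid[0:400,0:640]; m=(u>200)&(u<430)&(v<200)&(im[...,2]>90)&(im[...,1]<70)&(im[...,0]<70)
    m&=(wcloud(c,c["p"],c["q"])[...,2]>195)
    uu,vv=u[m].mean(),v[m].mean(); hp=wray(c,c["p"],c["q"],uu,vv,235)[:2]; print(n,m.sum(),uu,vv,hp,np.degrees(np.arctan2(*(hp-C0)[::-1])))
a,b=[cv2.imread(f"pics/{n}.png")[10:190,215:435] for n in("w1","w8")]
cv2.imwrite("pics/cmp8.png",cv2.resize(cv2.hconcat([a,b]),None,fx=1.8,fy=1.8))
```

```text
-490.0 F [-0.1  0.5  0.3] err [ 0.1 -0.   0.1] t 28.12
-500.0 F [ 0.8 -0.1  0.4] err [ 0.1 -0.1 -0. ] t 28.61
-510.0 F [ 0.5 -0.4  0.1] err [ 0.1 -0.1 -0. ] t 29.1
-518.0 F [ 0.  -1.5 -0.5] err [-0.  0. -0.] t 29.98
31.7667 [568.73609637  15.02208217 419.13304982]
w1 720 255.43194444444444 104.54444444444445 [500.93305362  62.43638818] -169.0441502320474
w8 532 258.29887218045116 118.75187969924812 [505.21870637  51.00234387] -159.1926270850683
```

View pics/cmp8.png

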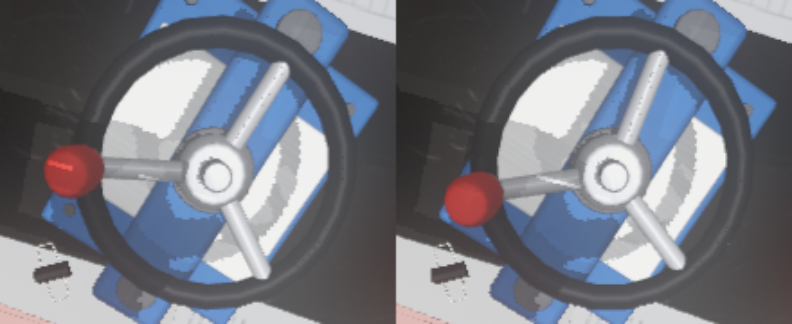

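```bash
cat >> h.py <<'E'
def spokes(n):
    c=dict(np.load(f"pics/{n}.npz")); P=wcloud(c,c["p"],c["q"]); im=c["image"]
    ce=np.array([572.7,76]); d=P[...,:2]-ce; r=np.hypot(d[...,0],d[...,1]); th=np.arctan2(d[...,1],d[...,0])
    m=(P[...,2]>168)&(P[...,2]<192)&(r>30)&(r<62)&(im.min(2)>60)
    t=th[m]; a=np.angle(np.mean(np.exp(3j*t)))/3
    w=np.degrees((t-a+np.pi/3)%(2*np.pi/3)-np.pi/3)
    # handle: red by ratio, z>200
    i=im.astype(float); mm=(i[...,2]>2*i[...,1])&(i[...,2]>50)&(P[...,2]>205)&(r<110)
    v,u=np.mgrid[0:400,0:640]; hp=wray(c,c["p"],c["q"],u[mm].mean(),v[mm].mean(),235)[:2]-ce
    return m.sum(),np.degrees(a),w.std(),mm.sum(),np.degrees(np.arctan2(hp[1],hp[0]))
E
python3 -c "
from h import *
for n in('w1','w8'): print(n,spokes(n))"
```

```text
w1 (np.int64(1092), np.float64(-48.73410866800462), np.float64(4.609150343741679), np.int64(598), np.float64(-169.59396520323995))
w8 (np.int64(1101), np.float64(-37.966006406133715), np.float64(4.633805441541409), np.int64(597), np.float64(-159.1318673271217))
```

Spokes and handle agree that 10.5 to 10.8° remains. The slow push ended 0.8° ahead of command, so the last push goes to a commanded -528.4.

Run:
```python
from h import *
from rig import bot
p,q=pose(-518,33,z=300); bot.move_to(p,q)
p,q=pose(-518,33); bot.servo_line(p,q,110)
p,q=pose(-518,24.6); bot.servo_line(p,q,30)
arc(bot,-518,-525,speed=20,step=7)
arc(bot,-525,-528.4,speed=12,step=4)
p,q=pose(-528.4,33); bot.servo_line(p,q,60)
p,q=pose(-528.4,33,z=300); bot.servo_line(p,q,150)
bot.move_to([569,15,420],quat(np.radians(104))); bot.dwell(0.3)
snap(bot,"wrist","w9"); snap(bot,"top","t9"); print(bot.read_state()["clock"])
for n in('w1','w9'): print(n,spokes(n))
a,b=[cv2.imread(f"pics/{n}.png")[10:190,215:435] for n in("w1","w9")]
cv2.imwrite("pics/cmp9.png",cv2.resize(cv2.hconcat([a,b]),None,fx=1.8,fy=1.8))
```

```text
-525.0 F [ 0.6 -0.4 -0.1] err [ 0.  0. -0.] t 34.29
-528.4 F [ 0.  -1.   0.3] err [-0.   0.1 -0. ] t 34.83
36.8
w1 (np.int64(1092), np.float64(-48.73410866800462), np.float64(4.609150343741679), np.int64(598), np.float64(-169.59396520323995))
w9 (np.int64(1092), np.float64(-48.28439619995251), np.float64(4.621581161043435), np.int64(604), np.float64(-169.12325387682887))
```

View pics/cmp9.png

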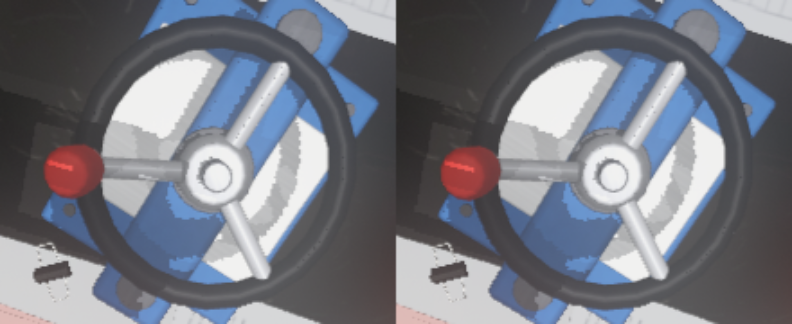

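View pics/t9.png

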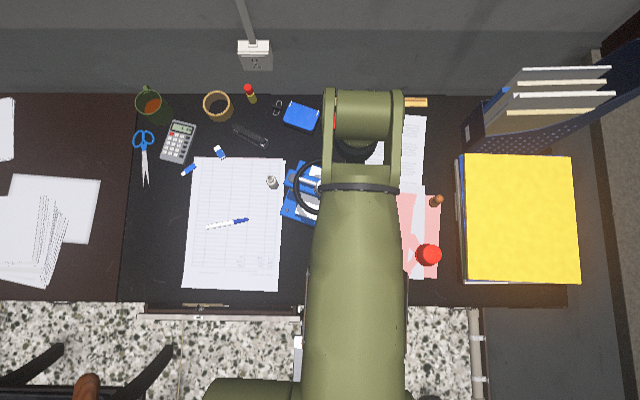

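The wheel is back within about 0.5° of where it started, the bystanders are unmoved, and the hand is about 150 mm above the handle. I'm handing the job in.

```bash
python3 -c "
from rig import bot
s=bot.read_state();print(s['clock'],s['ft_force']);bot.finish_job()"
```

```text
36.8 [0.10473432 0.2856514  0.21455527]
the job is handed in; nothing more can be done
```

I turned the hand wheel one full turn clockwise and handed the job in at 36.8 s, inside the 51 s limit. The closed fingertips only pushed the handle from behind. I used alternate finger faces in three arcs, then a slow final nudge of about 10°.

- **Handle position:** From the same wrist viewpoint before and after, the spokes read -48.7° then -48.3°, and the handle -169.6° then -169.1°. The turn is therefore about 0.5° short of exact, roughly 0.6 mm at the handle.
- **Forces:** Readings at the end of each push step were at most about 2 N. I did not log the force during the motion.
- **Other objects:** The glue bottle, red cap, stamp and marker look unmoved in the last top view, and the binder clip in the last wrist view. The arm hid the clip from above.
- **Hand clear:** The hand finished with its fingertips about 150 mm above the handle.

Two checks disagreed along the way:
- **Wheel centre:** The top and wrist cameras differed by about 4 mm, so I used a point between them.
- **First arc:** The handle read about 7° ahead of the commanded angle. That is why I stopped short near the end and corrected by comparing pictures.

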